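# Dock the probe sled in the terminal box

## Task

Swing the yellow dust flap of the grey terminal box well open, clearly past square, then slide the blue probe sled flat along the worktop until its brass probe is fully home in the red-edged opening, with the sled's nose up against the box. Leave the flap open and keep the sled down on the worktop all the time; do not push or knock over the two jars, the round counter and the marker standing round it.

Things in the scene. Friction and masses are not known exactly. Their poses are not given: they have to be found in the camera images.
- terminal_box: Small grey terminal box fixed to the worktop, 50 deep (its x) x 50 wide x 56 mm tall, red round its mouth. Origin on the worktop directly below the centre of the mouth, in the plane of the front face; x points into the box (the way the probe goes in), z up. The box spans x 0 to 50, y -22 to +28 mm.
- socket (a point): Centre of the mouth of the terminal opening in the box's front face, 14 mm above the worktop; axes as the box. The opening is 11 mm wide (22 mm at the mouth, narrowing over the first 8 mm), 14 mm high and 40 mm deep.
- flap (a joint): Upright yellow dust flap over the front of the terminal box, 4 mm thick, from 6 to 52 mm above the worktop. 0 = closed, grows as it opens, stop at 2.6 rad; a stiff hinge keeps it where it is left. Hinged at the box's +y front corner; at angle q it points from the hinge along (-sin q, -cos q) in the box's x, y. Closed, it stands out 32 mm past the box's -y side.
- flap_hinge (a point): Point on the flap's vertical hinge line, at box x -3, y +32 mm, 29 mm above the worktop; axes as the box.
- flap_edge (a point): Middle of the flap's free edge, 86 mm from the hinge line and 29 mm above the worktop. The part that stands out past the box can be hooked from behind.
- probe_sled: Loose blue flat plug housing (the probe sled), 0.3 kg, 72 long (x) x 92 wide (y) x 30 mm tall, its front corners cut back to a 52 mm wide nose; a thin brass probe stands out of its nose. Origin at the centre of its underside, x towards the probe, z up. The nose face is at x = +36 mm. It slides flat on the worktop.
- probe_tip (a point): Tip of the brass probe, 66 mm ahead of the sled's origin, 14 mm above its underside; axes as the sled. The probe is 8 mm thick and stands 30 mm out of the nose.
- finger_well (a point): Centre of the floor of the open finger well in the sled's top, at sled x -5 mm, y 0, 5 mm above the underside; the well is 34 mm along x, 64 mm along y and 25 mm deep, for fingertips to push or drag the sled by.
- white_jar: white sample jar, 54 mm across, 67 mm tall; a bystander. Origin at the centre of its underside.
- beige_jar: beige sample jar with white lid, 54 mm across, 67 mm tall; a bystander. Origin at the centre of its underside.
- counter: round pale grey tally counter, 52 mm across, 23 mm tall; a bystander. Origin at the centre of its underside.
- black_marker: black marker pen lying down, 136 mm long along its y, 16 mm thick; a bystander. Origin at the centre of its underside.

How it is judged:
By the outcome, as a careful person would: the job done as asked, in the order asked, and still so for the second after the job is handed in, with the robot touching nothing.
It also fails if it takes over 51 s, if anything falls off the work surface, if the arm or the gripper's body presses on something with over 40 N, if the wrist force passes 120 N, or if a joint passes its speed limit or range.

## Robot

A 6-joint arm with a two-finger parallel gripper is mounted at the origin on a cart in front of the work surface, level with it; the furniture and walls round the work are solid. World frame = base frame: x ahead of the robot, y to its left, z up, the work surface at z = 0. Lengths are in mm, angles in rad, forces in N, time in s.
With the tool pointing down it reaches from about 325 to 775 mm from the base axis. Payload 5.5 kg.
Tool frame: the origin (TCP) lies between the finger pads; the fingertips stand 19 mm ahead of it and the grasp point (between the pads) is the TCP; z points along the fingers, y is the direction in which the jaws open and shut (so a half turn about z gives the same grasp; the last joint's range is limited). The gripper opens to 85 mm and grips with 20 to 120 N. Pads are 22 mm wide; open, the fingers measure 114 mm over their backs; the gripper's body (76 mm by 85 mm) begins 54 mm behind the grasp point. The pads swing forward as they close: fully open they stand 13 mm farther back than shut.
Start: joints at [-1.345, 0.091, 1.231, -0, 1.82, -0.057], TCP at [167.427, -576.181, 212.675] pointing down, gripper open.
Joint ranges: [-2.87, 2.87], [-0.86, 2.18], [0.17, 2.46], [-1.51, 4.65], [0.06, 2.69], [-2.65, 2.65]. Speed limits (rad/s): [2.57, 2.57, 3.01, 3.14, 3.14, 3.14].

## Interface

Orientations are given as a 3x3 rotation matrix whose columns are the frame's x, y, z axes.
In Python, from plant import bot gives the robot as it stands.
- The arm moves only by the tool arm_command, never from a script. Its argument "targets" is a list of rows, each a list of 3 entries, a list of its own where there are three numbers: the shift along the tool's x, y, z in cm, then the turn, a rotation vector about the tool's x, y, z in rad, then the finger opening in cm, from 0 to 8.54. In form: [[[tx, ty, tz], [rx, ry, rz], fingers], ...]. A call has 1 to 8 rows; each row shifts and turns the commanded pose from where the row before left it, along the tool's axes as they then stand; what a row does not reach is not made up. A row lasts 1/10 s, in which the tool goes at most 50 mm and 8.59 degrees, less where a joint would pass 70% of its speed; a pose out of reach is approached as far as the arm can. A call with a gripper value outside its range is refused whole. The fingers move at their own pace and stop on an object; the grip force is fixed at half the most. Time passes only in rows, so rows that do not move let the fingers close. It gives the time, the measured TCP pose, the force and the opening at its end, in the units of the state.
- bot.get_obs(): the state, without advancing time (a new reading comes with each control period).
- bot.get_image(name): name is "scene" or "top" or "wrist"; returns a dict with "pixels" (420x560x3 uint8, blue, green, red), "fx", "fy", "cx", "cy" (pixels), "position" and "attitude" of the camera in the world. Camera axes: x right, y down, z forward; pixel columns grow to the right and rows downward; lengths in mm; the calibration is good to about 2 mm. A picture is of the moment at which its call begins. There is no depth.
- bot.hand_in(): hands the job in, once; it reports no verdict.
The state is a dict: "time_s": time; "qpos": joint angles; "dq": joint speeds; "joint_efforts": joint torques, N m; "tcp_pos": TCP position; "tcp_rot": TCP orientation; "force": force on the tool from outside, world axes, zero at the start; "wrist_torque": the same for the moment, N m; "finger_gap": finger opening in mm.
Only numpy, scipy, OpenCV 4.12 (cv2) and the standard library are available. Lean on these libraries where they do the work, as an engineer would, in place of code of your own. Each camera call takes 0.05 s, during which the arm holds its last target. There are 200 camera calls.

## Working session

There is one attempt and no reset: what is moved stays moved. The work goes in short steps, Python scripts to look and compute and a tool call to move; the robot and the scene stay as the last step left them, time stands still between calls to the robot, and variables do not carry over. Pictures are saved under pics/ and viewed, about 8 in all and at most 12, crops included, and the job is handed in when it is done.

Besides the shell and the picture viewer there is one more tool, called after ">>>" as a command line: name --argument value ..., lists and objects as JSON in quotes. arm_command: Moves the arm, as the interface text tells. Its arguments: {"type":"object","properties":{"targets":{"type":"array"}},"required":["targets"]}

```bash
ls; mkdir -p pics; python3 - <<'E'
from plant import bot
import cv2,numpy as np
for n in("top","scene"):
    i=bot.get_image(n);cv2.imwrite(f"pics/{n}0.png",i["pixels"]);print(n,i["fx"],i["cx"],i["cy"],i["position"],np.round(i["attitude"],3).tolist())
print(bot.get_obs())
E
```

```text
pics
top 531.5816873491727 272.58463621121757 213.0995929237739 [475.52240298 270.61972915 978.62687448] [[-0.006, -0.995, 0.097], [-1.0, 0.006, 0.002], [-0.003, -0.097, -0.995]]
scene 426.2512618598012 276.5331598826816 212.16807974716482 [ -2.17079535 786.1629749  436.30906491] [[-0.673, -0.327, 0.664], [-0.74, 0.267, -0.618], [0.024, -0.907, -0.421]]
{'time_s': 0.1, 'qpos': array([-1.34469888e+00,  9.17944042e-02,  1.23180053e+00,  2.69325454e-05,
        1.81978153e+00, -5.66878825e-02]), 'dq': array([ 1.22008024e-03,  6.25374611e-05, -3.57806555e-03,  2.60516637e-03,
       -7.48826657e-04, -8.81770920e-04]), 'joint_efforts': array([ 3.90218236e-03, -4.60216892e+01, -4.19218361e+01,  1.34561647e-04,
        1.06449079e-02,  9.69371911e-06]), 'tcp_pos': array([ 167.3683785 , -575.88344271,  211.63767204]), 'tcp_rot': array([[ 9.60280149e-01,  2.79037445e-01, -3.74449859e-04],
       [ 2.79037667e-01, -9.60278573e-01,  1.74426174e-03],
       [ 1.27138164e-04, -1.77946554e-03, -9.99998409e-01]]), 'force': array([0.50321095, 0.83363125, 0.96833143]), 'wrist_torque': array([-0.02291676,  0.01139637, -0.02371872]), 'finger_gap': 85.40689541562979}
```

View pics/top0.png

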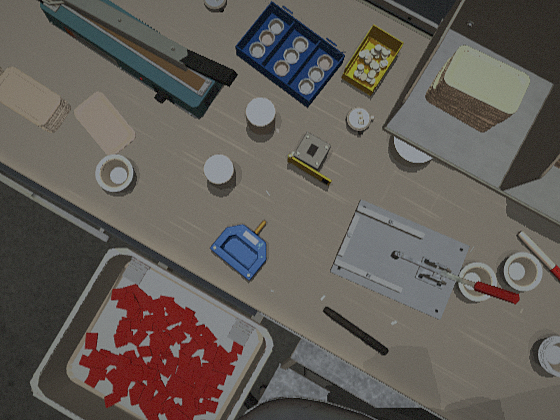

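View pics/scene0.png

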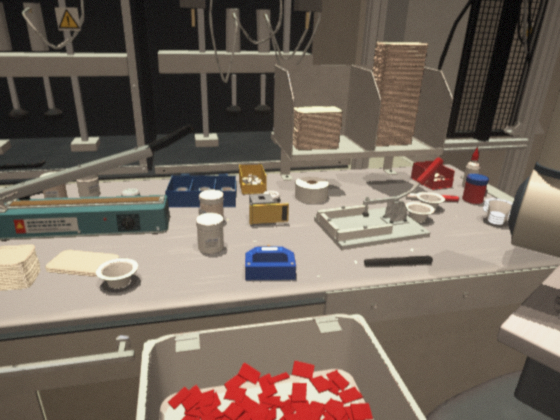

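The top view shows the box at about (312,150), with the flap running from (290,155) to (329,182). The sled is at about (240,250) with its probe tip at (265,222). The jars are at (261,112) and (219,168), the counter at (360,119) and the marker at (355,330).

```bash
python3 - <<'E'
import cv2
i=cv2.imread("pics/top0.png")[95:290,195:395]
cv2.imwrite("pics/crop0.png",cv2.resize(i,None,fx=3,fy=3,interpolation=cv2.INTER_CUBIC))
E
```

```text
(no output)
```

View pics/crop0.png

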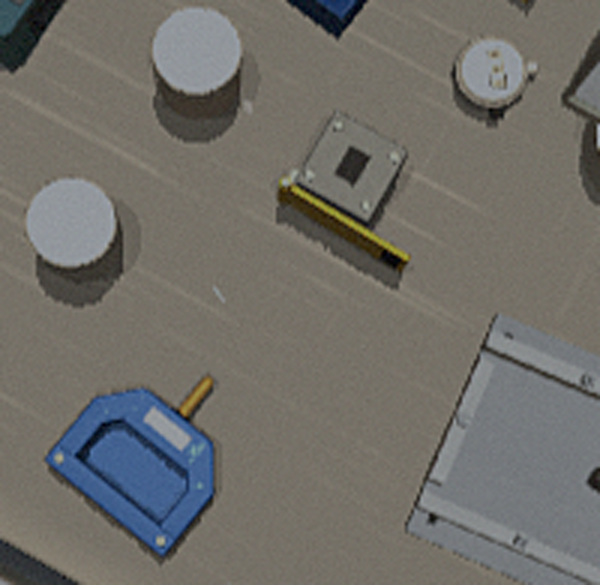

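```bash
cat >h.py <<'E'
import numpy as np,cv2
from plant import bot
from scipy.optimize import least_squares
def proj(im,P):
    R=np.array(im["attitude"]);c=(np.atleast_2d(P)-im["position"])@R
    return np.c_[im["fx"]*c[:,0]/c[:,2]+im["cx"],im["fy"]*c[:,1]/c[:,2]+im["cy"]]
def back(im,uv,z):
    R=np.array(im["attitude"]);o=np.array(im["position"])
    d=R@np.array([(uv[0]-im["cx"])/im["fx"],(uv[1]-im["cy"])/im["fy"],1]);return (o+d*(z-o[2])/d[2])
def place(p,L):
    L=np.atleast_2d(L).astype(float);c,s=np.cos(p[2]),np.sin(p[2])
    return np.c_[p[0]+c*L[:,0]-s*L[:,1],p[1]+s*L[:,0]+c*L[:,1],L[:,2]]
def fit(im,L,uv,p0):
    r=least_squares(lambda p:(proj(im,place(p,L))-uv).ravel(),p0,x_scale=[100,100,1],loss="soft_l1")
    return r.x,np.round(proj(im,place(r.x,L))-uv,1)
E
python3 - <<'E'
from h import *
im=bot.get_image("top")
px=lambda a:np.array(a)/3+[195,95]-1/3
uv=px([(335,110),(407,153),(370,220),(285,187),(406,262)])
L=[(50,28,56),(50,-22,56),(0,-22,56),(-3,32,52),(-3,-54,52)]
p,r=fit(im,L,uv,[500,200,-.5]);print("box",p,r.tolist())
hf=place(p,[-3,32,52]);print("hinge,edge",hf,place(p,[-3,-54,52]))
uv=px([(47,458),(162,558),(213,437),(143,390),(209,378)])
L=[(-36,46,30),(-36,-46,30),(36,-26,30),(36,26,30),(66,0,16)]
p2,r=fit(im,L,uv,[300,300,-.5]);print("sled",p2,r.tolist())
from numpy import cos,sin
d=p2[:2]-p[:2];print("sled in box",cos(p[2])*d[0]+sin(p[2])*d[1],-sin(p[2])*d[0]+cos(p[2])*d[1],p2[2]-p[2])
for n,c,z in(("j1",(196,50),67),("j2",(71,222),67),("counter",(491,72),23)):print(n,back(im,px(c),z))
print(back(im,(325,309),8),back(im,(386,351),8))
E
```

```text
box [ 6.52736261e+02  2.13871204e+02 -5.41112684e-01] [[0.0, 0.3], [0.5, 0.1], [-1.4, 1.9], [-0.5, -0.6], [1.3, -1.2]]
hinge,edge [[666.64773388 242.84482894  52.        ]] [[622.34999116 169.13112608  52.        ]]
sled [505.3439557  328.70542136  -0.67982471] [[-1.6, 0.7], [0.2, -0.2], [-0.2, 1.3], [0.5, -1.1], [0.4, -0.5]]
sled in box -185.48522335719974 22.50824336488904 -0.13871202566718221
j1 [744.16401145 293.76971605  67.        ]
j2 [642.66493384 366.57809769  67.        ]
counter [742.05893049 114.27327658  23.        ]
[395.95573433 179.52888881   8.        ] [321.15684815  71.65040779   8.        ]
```

>>> arm_command --targets '[[[0,0,0],[0,0,-0.145],0],[[0,0,0],[0,0,-0.145],0],[[0,0,0],[0,0,-0.145],0],[[0,0,0],[0,0,-0.145],0],[[0,0,0],[0,0,-0.145],0],[[0,0,0],[0,0,-0.145],0],[[0,0,0],[0,0,-0.145],0],[[0,0,0],[0,0,-0.145],0]]'

```text
time_s: 0.95
tcp_pos: [167.4, -576.1, 212.2]
tcp_rot: [[0.122, 0.993, -0.0], [0.993, -0.122, 0.001], [0.001, -0.0, -1.0]]
force: [0.6, -1.2, 0.7]
finger_gap: 0.1
```

>>> arm_command --targets '[[[0,0,0],[0,0,-0.145],0],[[0,0,0],[0,0,-0.145],0],[[0,0,0],[0,0,-0.145],0],[[0,0,0],[0,0,-0.145],0],[[0,0,0],[0,0,-0.145],0],[[0,0,0],[0,0,-0.145],0],[[0,0,0],[0,0,-0.145],0],[[0,0,0],[0,0,-0.14],0]]'

```text
time_s: 1.75
tcp_pos: [167.4, -576.0, 212.1]
tcp_rot: [[-0.859, 0.512, -0.0], [0.512, 0.859, 0.001], [0.001, 0.001, -1.0]]
force: [-0.2, 0.5, -0.3]
finger_gap: 0.1
```

>>> arm_command --targets '[[[-0.2,4.5,0],[0,0,0],0],[[-0.2,4.5,0],[0,0,0],0],[[-0.2,4.5,0],[0,0,0],0],[[-0.2,4.5,0],[0,0,0],0],[[-0.2,4.5,0],[0,0,0],0],[[-0.2,4.5,0],[0,0,0],0],[[-0.2,4.5,0],[0,0,0],0],[[-0.2,4.5,0],[0,0,0],0]]'

```text
time_s: 2.55
tcp_pos: [367.9, -274.7, 212.5]
tcp_rot: [[-0.856, 0.518, 0.0], [0.518, 0.856, -0.0], [-0.0, -0.0, -1.0]]
force: [0.6, -0.3, -0.2]
finger_gap: -0.2
```

>>> arm_command --targets '[[[-0.2,4.5,0],[0,0,0],0],[[-0.2,4.5,0],[0,0,0],0],[[-0.2,4.5,0],[0,0,0],0],[[-0.2,4.5,0],[0,0,0],0],[[-0.2,4.5,0],[0,0,0],0],[[-0.2,4.5,0],[0,0,0],0],[[-0.2,4.5,0],[0,0,0],0],[[0,4.5,0],[0,0,0],0]]'

```text
time_s: 3.35
tcp_pos: [566.3, 26.2, 212.3]
tcp_rot: [[-0.856, 0.517, -0.0], [0.517, 0.856, -0.0], [0.0, -0.0, -1.0]]
force: [1.1, -0.4, -0.0]
finger_gap: -0.5
```

```bash
python3 - <<'E'
from h import *
i=bot.get_image("wrist");cv2.imwrite("pics/w1.png",i["pixels"]);print(i["position"],np.round(i["attitude"],2).tolist(),i["fx"],i["cx"],i["cy"]);print(bot.get_obs()["tcp_pos"])
E
```

```text
[501.26267047  65.13697645 371.39940188] [[0.52, 0.82, 0.25], [0.86, -0.49, -0.15], [0.0, 0.29, -0.96]] 301.02055782393614 283.65569356631187 205.97072526539714
[568.19741637  31.97769758 210.86390093]
```

View pics/w1.png

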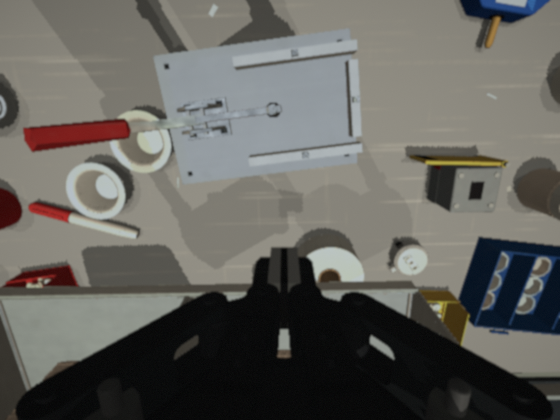

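The wrist view shows the box with its top back corners at about (429,208) and (495,212). The flap is closed, with its hinge at about (505,163) and free edge at about (408,155). The path is clear, so I'm moving behind the protruding flap.

>>> arm_command --targets '[[[-0.3,4,0],[0,0,0],0],[[-0.3,4,0],[0,0,0],0],[[-0.2,4,0],[0,0,0],0],[[-0.2,3.3,0],[0,0,0],0],[[0,0,0],[0,0,0],0]]'

```text
time_s: 3.9
tcp_pos: [654.0, 153.7, 209.7]
tcp_rot: [[-0.858, 0.514, -0.004], [0.514, 0.858, 0.001], [0.003, -0.001, -1.0]]
force: [-0.3, 0.7, -1.2]
finger_gap: -0.3
```

```bash
python3 - <<'E'
from h import *
i=bot.get_image("wrist");cv2.imwrite("pics/w2.png",cv2.resize(i["pixels"],(800,600)));print(i["position"]);print(bot.get_obs()["tcp_pos"])
E
```

```text
[589.32388386 192.28927854 369.05901222]
[653.43488194 151.77574956 210.44954596]
```

View pics/w2.png

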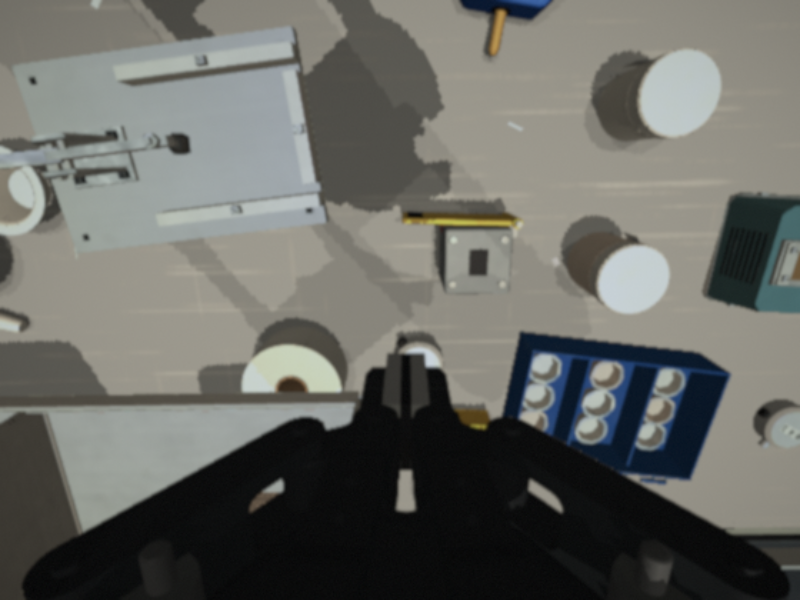

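The box's top corners are at about (445,228), (446,292), (508,292) and (512,228) on the 800-px picture. The flap runs from (403,217) to (520,224), and the counter is well clear behind it.

```bash
python3 - <<'E'
from h import *
im=bot.get_image("wrist")
uv=np.array([(445,228),(446,292),(508,292),(512,228)])*.7
L=[(0,-22,56),(50,-22,56),(50,28,56),(0,28,56)]
p,r=fit(im,L,uv,[652,214,-.54]);print("box",p,r.tolist())
uv=np.vstack([uv,np.array([(403,217),(520,224)])*.7]);L+=[(-3,-54,52),(-3,32,52)]
p,r=fit(im,L,uv,[652,214,-.54]);print("box",p,r.tolist())
o=bot.get_obs();print(o["tcp_pos"],o["tcp_rot"].round(3).tolist())
for q in ((650,214,-.541),):
  for n,P in(("tcp",o["tcp_pos"]),):
    d=P[:2]-p[:2];c,s=np.cos(p[2]),np.sin(p[2]);print(n,c*d[0]+s*d[1],-s*d[0]+c*d[1])
E
```

```text
box [ 6.53132540e+02  2.10591327e+02 -5.30891023e-01] [[-0.4, -0.3], [-1.9, 0.9], [0.7, 0.5], [0.8, -0.8]]
box [ 6.53513157e+02  2.11798944e+02 -5.65945535e-01] [[0.9, -1.4], [-2.3, -0.1], [0.2, 1.0], [2.0, -0.1], [-0.4, 2.2], [-0.5, -0.6]]
[653.16586951 150.54144771 211.30527532] [[-0.856, 0.516, -0.002], [0.516, 0.856, -0.001], [0.002, -0.002, -1.0]]
tcp 32.553997701066834 -51.89256879984616
```

>>> arm_command --targets '[[[0,0.6,4.0],[0,0,0],0],[[0,0,4.5],[0,0,0],0],[[0,0,4.5],[0,0,0],0],[[0,0,3],[0,0,0],0],[[0,0,1.6],[0,0,0],0],[[0,0,0],[0,0,0],0],[[1,0,0],[0,0,0],0],[[1,0,0],[0,0,0],0]]'

```text
time_s: 4.8
tcp_pos: [640.3, 166.1, 40.0]
tcp_rot: [[-0.855, 0.518, 0.005], [0.518, 0.855, 0.001], [-0.003, 0.003, -1.0]]
force: [-0.4, 0.9, 1.0]
finger_gap: 0.3
```

>>> arm_command --targets '[[[1,0,0],[0,0,0],0],[[1,0,0],[0,0,0],0],[[1,0.15,0],[0,0,0],0],[[0.95,0.25,0],[0,0,0],0],[[0.9,0.35,0],[0,0,0],0],[[0.85,0.5,0],[0,0,0],0],[[0.8,0.6,0],[0,0,0],0],[[0.7,0.7,0],[0,0,0],0]]'

```text
time_s: 5.6
tcp_pos: [590.6, 225.6, 36.6]
tcp_rot: [[-0.856, 0.517, -0.0], [0.517, 0.856, 0.0], [0.0, -0.0, -1.0]]
force: [-0.2, 0.7, -0.6]
finger_gap: 0.2
```

>>> arm_command --targets '[[[0.6,0.75,0],[0,0,0],0],[[0.5,0.85,0],[0,0,0],0],[[0.45,0.9,0],[0,0,0],0],[[0.3,0.95,0],[0,0,0],0],[[0.15,0.95,0],[0,0,0],0],[[0.05,1,0],[0,0,0],0],[[-0.1,1,0],[0,0,0],0],[[-0.2,0.95,0],[0,0,0],0]]'

```text
time_s: 6.4
tcp_pos: [614.5, 297.4, 36.6]
tcp_rot: [[-0.856, 0.517, 0.0], [0.517, 0.856, 0.0], [0.0, 0.0, -1.0]]
force: [-0.1, 0.0, 0.6]
finger_gap: 0.1
```

```bash
python3 - <<'E'
from h import *
i=bot.get_image("wrist")["pixels"];t=bot.get_image("top")["pixels"][60:290,160:440]
cv2.imwrite("pics/w3.png",np.hstack([cv2.resize(i,(400,300)),cv2.resize(t,(400,300))]))
p=(653,212,-.54);d=bot.get_obs()["tcp_pos"][:2]-p[:2];c,s=np.cos(p[2]),np.sin(p[2]);print(c*d[0]+s*d[1],-s*d[0]+c*d[1])
E
```

```text
-76.78591676233998 53.635182976117825
```

View pics/w3.png

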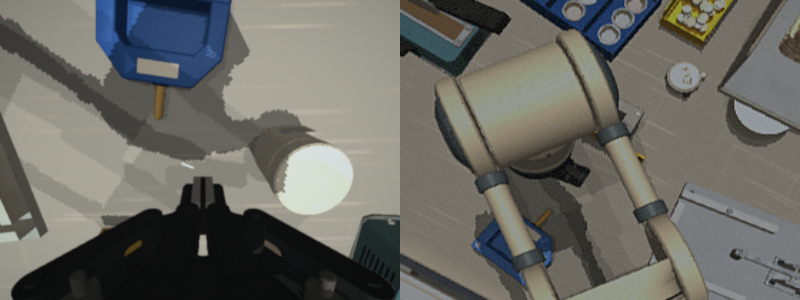

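```bash
python3 - <<'E'
from h import *
p=(653,212,-.54);c,s=np.cos(p[2]),np.sin(p[2])
f=lambda P:(c*(P[0]-p[0])+s*(P[1]-p[1]),-s*(P[0]-p[0])+c*(P[1]-p[1]))
w=bot.get_image("wrist");t=bot.get_image("top")
print(f(back(w,(133*1.4,247*1.4),52)),f(back(t,(160+243*.7,60+155*.767),52)))
o=bot.get_obs();print(proj(w,o["tcp_pos"]+[0,0,-19])/1.4)
y=cv2.inRange(cv2.cvtColor(t["pixels"],cv2.COLOR_BGR2HSV),(20,150,60),(35,255,255))
print(np.argwhere(y[130:200,280:345])[:,::-1]+[280,130])
cv2.imwrite("pics/w4.png",np.hstack([cv2.resize(w["pixels"][250:400,120:300],(400,333)),cv2.resize(t["pixels"][130:205,270:360],(400,333))]))
E
```

```text
(np.float64(-23.321203899013383), np.float64(-3.394812773261318)) (np.float64(-2.2627620746435007), np.float64(-49.03298485019698))
[[201.52976251 169.3381687 ]]
[[297 160]
 [297 161]
 [326 177]
 [326 178]
 [327 178]
 [327 179]
 [328 179]
 [329 179]
 [328 180]
 [329 180]
 [330 180]
 [331 180]
 [329 181]
 [330 181]]
```

View pics/w4.png

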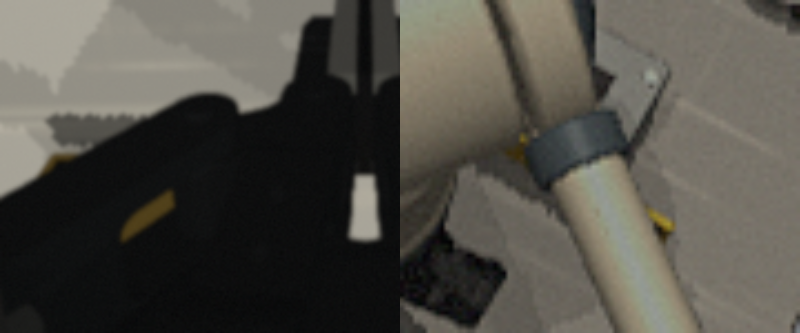

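The flap is still closed: its free end still shows at top-view pixel (331,180) and I felt no force. The finger passed without taking it along, so I'll go back and repeat the hook in smaller steps.

>>> arm_command --targets '[[[0,0,-3.5],[0,0,0],0],[[0,0,-4.5],[0,0,0],0],[[-2,-1.8,-3],[0,0,0],0],[[-2.5,-2.3,0],[0,0,0],0],[[-2.5,-2.3,0],[0,0,0],0],[[-2.5,-2,0],[0,0,0],0],[[-1.4,-1,0],[0,0,0],0],[[0,0,0],[0,0,0],0]]'

```text
time_s: 7.4
tcp_pos: [659.2, 157.4, 146.5]
tcp_rot: [[-0.854, 0.52, -0.0], [0.52, 0.854, -0.0], [-0.0, -0.0, -1.0]]
force: [-0.1, 0.6, 0.3]
finger_gap: 0.2
```

```bash
python3 - <<'E'
from h import *
p=(653,212,-.54);c,s=np.cos(p[2]),np.sin(p[2])
f=lambda P:np.round((c*(P[0]-p[0])+s*(P[1]-p[1]),-s*(P[0]-p[0])+c*(P[1]-p[1])),1)
w=bot.get_image("wrist");o=bot.get_obs();print(o["tcp_pos"],f(o["tcp_pos"]))
y=cv2.inRange(cv2.cvtColor(w["pixels"],cv2.COLOR_BGR2HSV),(20,120,60),(35,255,255));y[250:]=0
n,l,st,ce=cv2.connectedComponentsWithStats(y)
for k in range(1,n):
    if st[k][4]>20:
        x0,y0,ww,hh,_=st[k]; rows=lambda u:np.where(l[:,u]==k)[0]
        print(st[k].tolist(),f(back(w,(x0,rows(x0+1).max()),52)),f(back(w,(x0+ww,rows(x0+ww-2).max()),52)))
cv2.imwrite("pics/w5.png",w["pixels"])
E
```

```text
[658.67129639 159.23975813 146.51317385] [ 32.  -42.3]
[274, 153, 101, 12, 934] [ -3.1 -51.6] [-5.1 33.4]
```

View pics/w5.png

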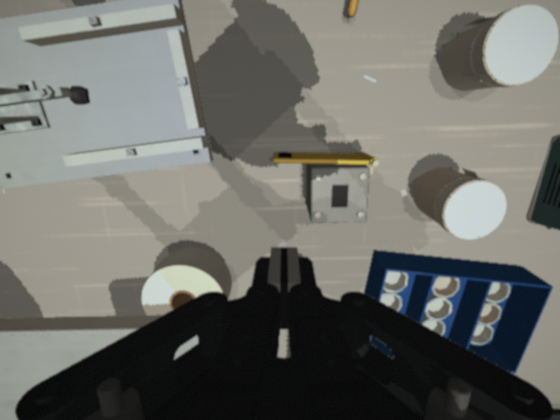

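The flap is indeed closed, running from (274,156) to (375,160), with the fingertips behind it at (284,255). I'll try again a little further inboard, checking the force as I go.

>>> arm_command --targets '[[[0,0.2,4],[0,0,0],0],[[0,0,4],[0,0,0],0],[[0,0,3.4],[0,0,0],0],[[0,0,0],[0,0,0],0],[[0,0,0],[0,0,0],0],[[1,0,0],[0,0,0],0],[[1,0,0],[0,0,0],0],[[0,0,0],[0,0,0],0]]'

```text
time_s: 8.25
tcp_pos: [642.3, 173.4, 35.2]
tcp_rot: [[-0.856, 0.516, 0.003], [0.516, 0.856, 0.001], [-0.002, 0.003, -1.0]]
force: [0.6, 0.2, 0.3]
finger_gap: 0.2
```

>>> arm_command --targets '[[[0.5,0,0],[0,0,0],0],[[0.5,0,0],[0,0,0],0],[[0.5,0,0],[0,0,0],0]]'

```text
time_s: 8.55
tcp_pos: [629.8, 179.9, 33.4]
tcp_rot: [[-0.856, 0.518, 0.001], [0.518, 0.856, 0.0], [-0.001, 0.001, -1.0]]
force: [1.1, 0.8, 1.8]
finger_gap: 0.1
```

>>> arm_command --targets '[[[0.5,0,0],[0,0,0],0],[[0.5,0,0],[0,0,0],0]]'

```text
time_s: 8.75
tcp_pos: [621.4, 185.3, 33.4]
tcp_rot: [[-0.856, 0.517, 0.002], [0.517, 0.856, 0.001], [-0.001, 0.001, -1.0]]
force: [1.6, 1.1, 3.1]
finger_gap: 0.0
```

```bash
cat >>h.py <<'E'
p=(653,212,-.54);c,s=np.cos(p[2]),np.sin(p[2])
f=lambda P:np.round((c*(P[0]-p[0])+s*(P[1]-p[1]),-s*(P[0]-p[0])+c*(P[1]-p[1])),1)
def yellow(w):
    y=cv2.inRange(cv2.cvtColor(w["pixels"],cv2.COLOR_BGR2HSV),(20,120,60),(35,255,255))
    n,l,st,ce=cv2.connectedComponentsWithStats(y)
    return st[1:][st[1:,4]>20].tolist()
E
python3 - <<'E'
from h import *
o=bot.get_obs();w=bot.get_image("wrist");t=bot.get_image("top")
print(o["tcp_pos"],f(o["tcp_pos"]),o["force"],yellow(w),yellow(t),proj(w,place(p,[[-3,-54,52],[-3,32,52]])).round().tolist())
cv2.imwrite("pics/w6.png",np.hstack([cv2.resize(w["pixels"][80:380,150:510],(400,333)),cv2.resize(t["pixels"][130:205,270:360],(400,333))]))
E
```

```text
[621.38448302 185.34468337  33.36095043] [-13.4 -39.1] [1.59042031 1.14918797 3.14621265] [[264, 219, 16, 34, 228], [292, 224, 133, 63, 4067]] [[342, 24, 61, 68, 935], [256, 221, 10, 12, 25]] [[256.0, 283.0], [418.0, 283.0]]
```

>>> arm_command --targets '[[[0.75,0.05,0],[0,0,0],0],[[0.75,0.1,0],[0,0,0],0],[[0.8,0.4,0],[0,0,0],0],[[0.8,0.45,0],[0,0,0],0]]'

```text
time_s: 9.25
tcp_pos: [599.6, 209.9, 33.3]
tcp_rot: [[-0.856, 0.518, 0.001], [0.518, 0.856, -0.0], [-0.001, 0.0, -1.0]]
force: [2.7, -0.1, 4.4]
finger_gap: -0.1
```

```bash
python3 - <<'E'
from h import *
o=bot.get_obs();w=bot.get_image("wrist");t=bot.get_image("top")
print(o["tcp_pos"],f(o["tcp_pos"]),o["force"],yellow(w),yellow(t))
cv2.imwrite("pics/w6.png",np.hstack([cv2.resize(w["pixels"],(560,420)),cv2.resize(t["pixels"][110:230,260:340],(240,420))]))
E
```

```text
[599.61039457 209.85087637  33.2572945 ] [-44.7 -29.3] [ 2.65189665 -0.11738672  4.44479065] [[362, 56, 13, 50, 151], [273, 219, 10, 28, 200], [297, 233, 89, 72, 2031]] [[342, 25, 61, 70, 959], [373, 54, 9, 10, 27], [256, 221, 9, 12, 26]]
```

View pics/w6.png

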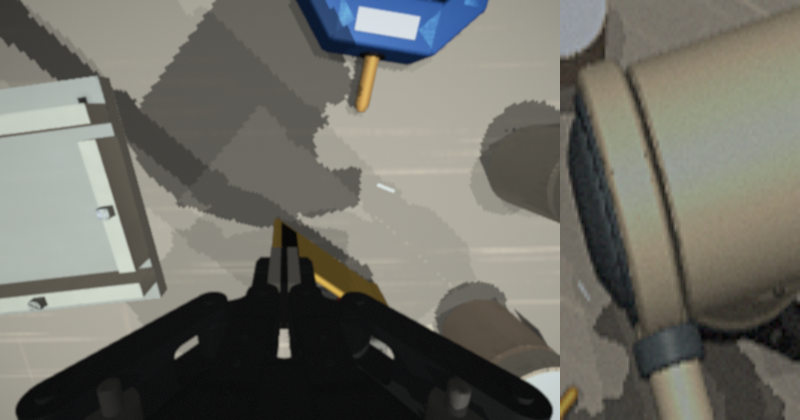

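The wrist view shows the finger behind the flap near its free edge at (285,225). The flap is swinging open, so I'll continue along the arc, biased slightly inward.

>>> arm_command --targets '[[[0.6,0.65,0],[0,0,0],0],[[0.6,0.7,0],[0,0,0],0],[[0.5,0.75,0],[0,0,0],0],[[0.45,0.8,0],[0,0,0],0],[[0.3,0.85,0],[0,0,0],0],[[0.25,0.9,0],[0,0,0],0]]'

```text
time_s: 9.95
tcp_pos: [599.8, 263.7, 33.3]
tcp_rot: [[-0.856, 0.517, -0.001], [0.517, 0.856, -0.001], [0.0, -0.001, -1.0]]
force: [-0.3, -1.4, 6.7]
finger_gap: 0.6
```

>>> arm_command --targets '[[[0.1,0.9,0],[0,0,0],0],[[0.05,0.9,0],[0,0,0],0],[[-0.1,0.9,0],[0,0,0],0],[[-0.2,0.9,0],[0,0,0],0],[[-0.35,0.85,0],[0,0,0],0],[[-0.35,0.85,0],[0,0,0],0],[[0,0,0],[0,0,0],0]]'

```text
time_s: 10.65
tcp_pos: [635.5, 304.8, 33.3]
tcp_rot: [[-0.856, 0.517, 0.0], [0.517, 0.856, -0.0], [-0.0, -0.0, -1.0]]
force: [-0.3, 0.3, 6.7]
finger_gap: 0.0
```

```bash
python3 - <<'E'
from h import *
o=bot.get_obs();w=bot.get_image("wrist")
print(o["tcp_pos"],f(o["tcp_pos"]),o["force"],yellow(w))
E
```

```text
[635.51943478 304.82785201  33.30492686] [-62.7  70.6] [-0.31891293  0.33631566  6.65258473] [[265, 214, 33, 43, 546], [239, 276, 14, 22, 74]]
```

>>> arm_command --targets '[[[0.5,-0.6,0],[0,0,0],0],[[0.5,-0.6,0],[0,0,0],0],[[0,0,-4],[0,0,0],0],[[0,0,-4.5],[0,0,0],0],[[1,-1,-4],[0,0,0],0],[[1.5,-1.5,-2],[0,0,0],0],[[1.3,-1.3,0],[0,0,0],0],[[0,0,0],[0,0,0],0]]'

```text
time_s: 11.5
tcp_pos: [566.5, 286.2, 178.2]
tcp_rot: [[-0.856, 0.517, -0.001], [0.517, 0.856, -0.0], [0.001, -0.001, -1.0]]
force: [0.4, 0.2, -0.5]
finger_gap: -0.0
```

```bash
python3 - <<'E'
from h import *
o=bot.get_obs();w=bot.get_image("wrist")
print(o["tcp_pos"],f(o["tcp_pos"]),o["force"],yellow(w))
cv2.imwrite("pics/w7.png",cv2.resize(w["pixels"],(800,600)))
E
```

```text
[566.4831182  286.24684522 178.18174134] [-112.4   19.2] [ 0.38823958  0.18654407 -0.47448372] [[279, 153, 6, 23, 76], [301, 209, 24, 52, 515]]
```

View pics/w7.png

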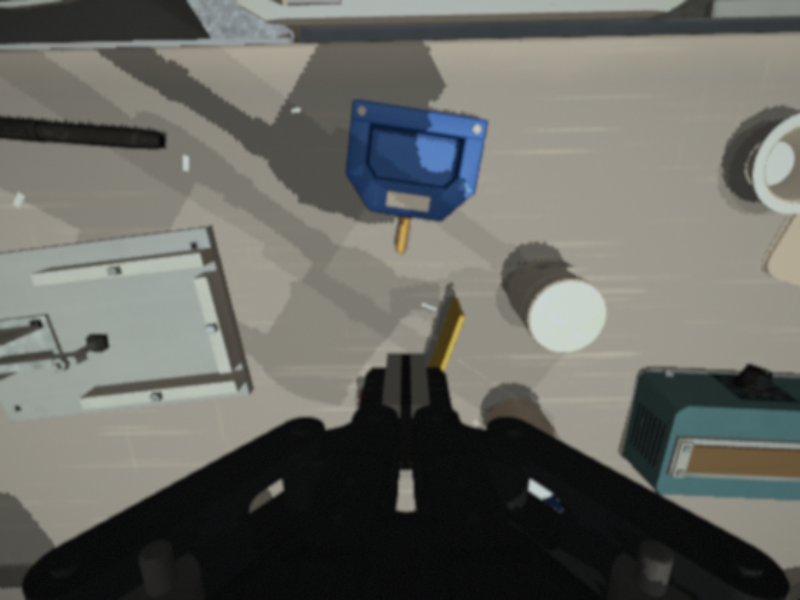

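The flap is open, with its top free end at about (460,303). The sled is undisturbed: rear corners at (354,100) and (488,120), nose at (370,207) to (443,220), probe tip at (401,253). Jar and marker are untouched.

```bash
python3 - <<'E'
from h import *
w=bot.get_image("wrist")
for uv in ((458,298),(463,306)):
    e=f(back(w,np.array(uv)*.7,52));print("edge",e,"q",np.pi-np.arctan2(e[0]*-1-3,e[1]-32), np.hypot(e[0]+3,e[1]-32))
uv=np.array([(488,120),(354,100),(370,208),(443,220),(401,253)])*.7
L=[(-36,46,30),(-36,-46,30),(36,-26,30),(36,26,30),(66,0,14)]
q,r=fit(w,L,uv,[505,329,-.68]);print("sled",q,r.tolist(),f(q),q[2]-p[2])
well=place(q,[-5,0,5])[0];print("well",well,f(well))
E
```

```text
edge [-97.2  55.8] q 1.8182712403533892 97.16007410454152
edge [-91.4  59.5] q 1.8723924530519722 92.57866924945509
sled [506.53797804 329.63246485  -0.68795037] [[2.2, -1.2], [-0.8, -2.6], [-0.0, 2.3], [-0.1, 1.5], [-0.2, 0.3]] [-186.1   25.6] -0.1479503668403509
well [502.67523273 332.80724022   5.        ] [-191.    26.3]
```

>>> arm_command --targets '[[[-2.5,0.2,2],[0,0,0],0],[[-2.5,0.2,4],[0,0,0],0],[[0,0,4],[0,0,0],0],[[0,0,3],[0,0,0],0],[[0,0,1],[0,0,0],0],[[0,0,0],[0,0,0],0],[[0,0,0],[0,0,0],0]]'

```text
time_s: 12.3
tcp_pos: [614.1, 264.1, 39.0]
tcp_rot: [[-0.856, 0.517, 0.001], [0.517, 0.856, 0.0], [-0.001, 0.001, -1.0]]
force: [0.8, -0.0, 0.9]
finger_gap: -0.2
```

>>> arm_command --targets '[[[0,0,0.4],[0,0,0],0],[[0,0,0.3],[0,0,0],0]]'

```text
time_s: 12.5
tcp_pos: [614.4, 264.3, 32.8]
tcp_rot: [[-0.856, 0.517, 0.003], [0.517, 0.856, 0.001], [-0.002, 0.003, -1.0]]
force: [-0.2, 0.5, 0.1]
finger_gap: 0.0
```

```bash
python3 - <<'E'
from h import *
o=bot.get_obs();w=bot.get_image("wrist")
print(o["tcp_pos"],f(o["tcp_pos"]),o["force"],yellow(w))
cv2.imwrite("pics/w8.png",w["pixels"])
E
```

```text
[614.41582884 264.30264294  32.81918924] [-60.  25.] [-0.15297683  0.51420029  0.10655438] [[311, 199, 43, 98, 2031]]
```

View pics/w8.png

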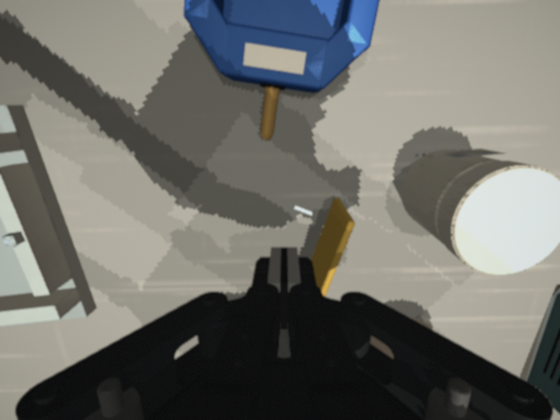

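The flap stands open at roughly 1.8 rad, with its end at about (335,200), and the finger is beside it on the inner side. Next I find the true tip height by a guarded descent on the bare top.

>>> arm_command --targets '[[[0,0,0.3],[0,0,0],0],[[0,0,0.3],[0,0,0],0],[[0,0,0],[0,0,0],0]]'

```text
time_s: 12.85
tcp_pos: [613.0, 263.7, 24.0]
tcp_rot: [[-0.856, 0.517, -0.001], [0.517, 0.856, -0.0], [0.001, -0.001, -1.0]]
force: [-0.3, 0.6, 0.2]
finger_gap: 0.0
```

>>> arm_command --targets '[[[0,0.5,0],[0,0,0],0],[[0,0.5,0],[0,0,0],0]]'

```text
time_s: 13.05
tcp_pos: [618.8, 272.7, 24.9]
tcp_rot: [[-0.856, 0.518, 0.0], [0.518, 0.856, 0.0], [-0.0, 0.0, -1.0]]
force: [0.6, 0.4, 0.6]
finger_gap: 0.2
```

>>> arm_command --targets '[[[-0.1,0.5,0],[0,0,0],0],[[-0.1,0.5,0],[0,0,0],0]]'

```text
time_s: 13.25
tcp_pos: [625.8, 280.2, 24.8]
tcp_rot: [[-0.856, 0.517, 0.0], [0.517, 0.856, -0.0], [-0.0, -0.0, -1.0]]
force: [0.3, -1.3, 0.6]
finger_gap: -0.1
```

```bash
python3 - <<'E'
from h import *
o=bot.get_obs();w=bot.get_image("wrist")
print(o["tcp_pos"],f(o["tcp_pos"]),o["force"],yellow(w))
E
```

```text
[625.7634911  280.15303457  24.7503012 ] [-58.4  44.5] [ 0.31741706 -1.33131379  0.56539879] [[299, 207, 43, 74, 1457], [278, 328, 9, 14, 69]]
```

>>> arm_command --targets '[[[-0.15,0.5,0],[0,0,0],0],[[-0.2,0.5,0],[0,0,0],0],[[-0.3,0.5,0],[0,0,0],0],[[0,0,0],[0,0,0],0]]'

```text
time_s: 13.7
tcp_pos: [639.3, 289.8, 24.6]
tcp_rot: [[-0.856, 0.517, 0.0], [0.517, 0.856, 0.0], [-0.0, 0.0, -1.0]]
force: [-0.1, 0.3, 0.3]
finger_gap: 0.1
```

```bash
cat >>h.py <<'E'
def flapq(w):  # left/top end of yellow blob = bottom/top free edge
    y=cv2.inRange(cv2.cvtColor(w["pixels"],cv2.COLOR_BGR2HSV),(18,120,50),(35,255,255))
    n,l,st,ce=cv2.connectedComponentsWithStats(y);out=[]
    for k in range(1,n):
        if st[k][4]<200: continue
        hull=cv2.convexHull(np.argwhere(l==k)[:,::-1].astype(np.int32));a=cv2.approxPolyDP(hull,4,True)[:,0]
        out.append((st[k].tolist(),[(q.tolist(),f(back(w,q,52)).tolist(),f(back(w,q,6)).tolist()) for q in a]))
    return out
E
python3 - <<'E'
from h import *
o=bot.get_obs();w=bot.get_image("wrist")
print(f(o["tcp_pos"]),o["force"],*flapq(w),sep="\n")
E
```

```text
[-51.7  59.7]
[-0.05172633  0.29285202  0.34830689]
([196, 69, 17, 57, 736], [([198, 69], [-144.6, 25.3], [-150.5, 13.4]), ([212, 72], [-143.5, 30.9], [-149.0, 20.9]), ([204, 125], [-122.9, 26.0], [-121.2, 14.3]), ([196, 117], [-126.1, 22.9], [-125.6, 10.1])])
([298, 219, 54, 65, 1662], [([351, 250], [-64.7, 91.8], [-42.8, 103.1]), ([316, 283], [-46.8, 75.5], [-18.6, 81.1]), ([298, 254], [-62.7, 66.4], [-40.1, 68.8]), ([333, 219], [-80.5, 82.4], [-64.1, 90.5])])
```

The flap's free edge, taken from both its top and bottom corners, is about 85 mm from the hinge, as it should be. That gives q ≈ 2.33 rad, well past square. Next I retract and go to the sled's finger well.

>>> arm_command --targets '[[[0.5,-0.5,0],[0,0,0],0],[[0.5,-0.5,0],[0,0,0],0],[[0,0,-4.5],[0,0,0],2],[[0.5,0,-4.5],[0,0,0],2],[[3.5,-0.8,-2],[0,0,0],2],[[4,-0.8,0],[0,0,0],2],[[4,-0.8,0],[0,0,0],2],[[1,0,0],[0,0,0.143],2]]'

```text
time_s: 14.55
tcp_pos: [497.5, 333.9, 135.5]
tcp_rot: [[-0.774, 0.633, -0.0], [0.633, 0.774, 0.001], [0.001, 0.001, -1.0]]
force: [0.9, -0.2, 0.2]
finger_gap: 20.0
```

>>> arm_command --targets '[[[0,0,0],[0,0,0],2],[[0,0,0],[0,0,0],2]]'

```text
time_s: 14.75
tcp_pos: [501.3, 332.4, 135.0]
tcp_rot: [[-0.776, 0.631, 0.001], [0.631, 0.776, 0.0], [-0.001, 0.001, -1.0]]
force: [-0.1, 0.5, -0.6]
finger_gap: 19.9
```

```bash
python3 - <<'E'
from h import *
o=bot.get_obs();t=bot.get_image("top");w=bot.get_image("wrist");P=o["tcp_pos"];R=o["tcp_rot"]
print(P,o["finger_gap"],np.arctan2(-R[1,0],-R[0,0]))
print("to well, tool axes", R.T@(np.array([502.2,332.3,28])-P))
cv2.imwrite("pics/w9.png",w["pixels"]);cv2.imwrite("pics/t9.png",t["pixels"])
print(*flapq(w),sep="\n")
b=cv2.inRange(cv2.cvtColor(w["pixels"],cv2.COLOR_BGR2HSV),(100,100,40),(130,255,255))
n,l,st,ce=cv2.connectedComponentsWithStats(b);print(st[st[:,4]>100].tolist())
E
```

```text
[501.26718307 332.4303306  134.96576966] 19.88613219667247 -0.6829434121915547
to well, tool axes [ -0.7407073    0.42810985 106.96649516]

[[0, 0, 560, 420, 228634], [233, 162, 102, 78, 6566]]
```

>>> arm_command --targets '[[[0,0,4],[0,0,0],2],[[0,0,3.5],[0,0,0],2],[[0,0,1.5],[0,0,0],2],[[0,0,1],[0,0,0],2],[[0,0,0.6],[0,0,0],2],[[0,0,0],[0,0,0],2]]'

```text
time_s: 15.45
tcp_pos: [501.8, 332.7, 29.1]
tcp_rot: [[-0.773, 0.634, 0.001], [0.634, 0.773, 0.0], [-0.0, 0.001, -1.0]]
force: [-0.5, -0.0, -0.5]
finger_gap: 20.1
```

>>> arm_command --targets '[[[0,0,0],[0,0,0],2.6],[[0,0,0],[0,0,0],2.6],[[0,0,0],[0,0,0],2.6]]'

```text
time_s: 15.75
tcp_pos: [501.9, 333.0, 29.9]
tcp_rot: [[-0.773, 0.634, 0.002], [0.634, 0.773, 0.001], [-0.001, 0.002, -1.0]]
force: [0.0, 0.3, 0.7]
finger_gap: 26.2
```

>>> arm_command --targets '[[[0,0,0],[0,0,0],3.2],[[0,0,0],[0,0,0],3.2],[[0,0,0],[0,0,0],3.2]]'

```text
time_s: 16.05
tcp_pos: [501.3, 332.7, 28.8]
tcp_rot: [[-0.773, 0.634, 0.0], [0.634, 0.773, 0.0], [-0.0, 0.0, -1.0]]
force: [-0.1, 0.6, -0.0]
finger_gap: 31.9
```

>>> arm_command --targets '[[[0,0,0],[0,0,0],3.6],[[0,0,0],[0,0,0],3.6],[[0,0,0],[0,0,0],3.6]]'

```text
time_s: 16.35
tcp_pos: [501.3, 332.7, 28.6]
tcp_rot: [[-0.773, 0.634, -0.0], [0.634, 0.773, -0.0], [0.0, -0.0, -1.0]]
force: [-0.3, 0.4, -0.3]
finger_gap: 36.1
```

>>> arm_command --targets '[[[-0.4,0,0],[0,0,0],3.4],[[-0.4,0,0],[0,0,0],3.4],[[0,0,0],[0,0,0],3.4]]'

```text
time_s: 16.65
tcp_pos: [508.0, 327.1, 28.7]
tcp_rot: [[-0.773, 0.635, 0.0], [0.635, 0.773, -0.0], [-0.0, -0.0, -1.0]]
force: [-0.1, 0.8, 0.7]
finger_gap: 34.0
```

>>> arm_command --targets '[[[-0.7,-0.25,0.2],[0,0,-0.018],3.8],[[-0.7,-0.25,0.1],[0,0,-0.018],3.8],[[-0.7,-0.25,0],[0,0,-0.018],3.8],[[-0.7,-0.25,0],[0,0,-0.018],3.8],[[-0.7,-0.25,0],[0,0,-0.018],3.8],[[-0.7,-0.25,0],[0,0,-0.019],3.8],[[-0.7,-0.25,0],[0,0,-0.019],3.8],[[-0.7,-0.25,0],[0,0,-0.019],3.8]]'

```text
time_s: 17.45
tcp_pos: [541.5, 278.4, 25.6]
tcp_rot: [[-0.858, 0.513, -0.0], [0.513, 0.858, 0.0], [0.0, -0.0, -1.0]]
force: [-0.2, 0.5, -0.0]
finger_gap: 38.0
```

```bash
cat >>h.py <<'E'
def sledblob(im,p0,zs=30):
    b=cv2.inRange(cv2.cvtColor(im["pixels"],cv2.COLOR_BGR2HSV),(100,90,25),(130,255,255))
    n,l,st,ce=cv2.connectedComponentsWithStats(b)
    cand=[k for k in range(1,n) if st[k][4]>300]
    g=proj(im,[p0[0],p0[1],25])[0]
    return [(st[k].tolist(),ce[k].round().tolist()) for k in cand],g
E
python3 - <<'E'
from h import *
o=bot.get_obs();R=o["tcp_rot"];w=bot.get_image("wrist");t=bot.get_image("top")
print(f(o["tcp_pos"]),o["tcp_pos"][2],o["force"],o["finger_gap"],np.arctan2(-R[1,0],-R[0,0]))
for im in(w,t):print(sledblob(im,place(p,[-131,0,0])[0]))
sl=place(p,[-131.0,0,0])[0];q=(sl[0],sl[1],p[2])
print(proj(t,place(q,[(-36,46,30),(-36,-46,30),(36,-26,30),(36,26,30),(66,0,18)])).round().tolist())
print(proj(w,place(q,[(-36,46,30),(-36,-46,30),(36,-26,30),(36,26,30),(66,0,18)])).round().tolist())
cv2.imwrite("pics/w10.png",np.hstack([cv2.resize(w["pixels"][60:360,130:430],(400,400)),cv2.resize(t["pixels"][120:280,200:360],(400,400))]))
E
```

```text
[-129.8   -0.4] 25.641245642895868 [-0.24449827  0.46351223 -0.02724632] 38.027502007122735 -0.5391683748505673
([([242, 65, 193, 156, 21388], [332.0, 139.0])], array([284.60341883, 247.66162747]))
([([236, 1, 109, 106, 3734], [289.0, 53.0])], array([269.0816812 , 228.58936133]))
[[237.0, 233.0], [281.0, 259.0], [292.0, 218.0], [267.0, 204.0], [288.0, 198.0]]
[[372.0, 190.0], [198.0, 189.0], [241.0, 306.0], [328.0, 306.0], [284.0, 334.0]]
```

```bash
python3 - <<'E'
from h import *
w=bot.get_image("wrist")
L=[(-36,46,30),(-36,-46,30),(36,-26,30),(36,26,30),(66,0,14)]
print(proj(w,place((506,329.3,-.685),L)).round().tolist())
b=cv2.inRange(cv2.cvtColor(w["pixels"],cv2.COLOR_BGR2HSV),(100,90,25),(130,255,255));b[250:]=0
h=cv2.convexHull(cv2.findNonZero(b));print(cv2.approxPolyDP(h,4,True)[:,0].tolist())
o=bot.get_obs();print(proj(w,o["tcp_pos"]),proj(w,o["tcp_pos"]-[0,0,19]))
E
```

```text
[[443.0, 91.0], [253.0, 61.0], [274.0, 211.0], [368.0, 224.0], [310.0, 254.0]]
[[435, 94], [410, 185], [366, 219], [275, 208], [243, 162], [254, 64]]
[[284.30015127 249.26880188]] [[284.21513732 236.41251087]]
```

View pics/w10.png

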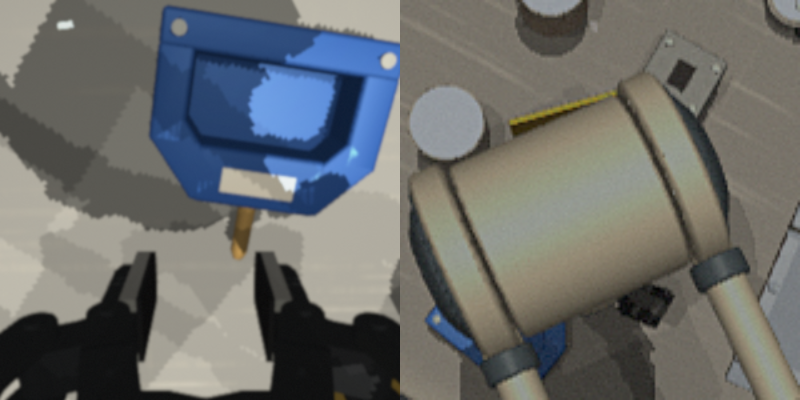

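The views now agree. The fingers passed above the sled, which is still at its original pose with its probe tip at about (310,250) in the full frame. From the pad scale and the flap contacts, the real fingertips are about 20 mm above the reported TCP height, not 19 mm below it. I'm going back to the well to descend to real contact.

>>> arm_command --targets '[[[0.5,0.2,-3],[0,0,0],2],[[2.3,1,0],[0,0,0],2],[[2.3,1,0],[0,0,0],2],[[1.1,0.4,0],[0,0,0],2],[[0,0,0],[0,0,0.146],2],[[0,0,0],[0,0,0],2],[[0,0,0],[0,0,0],2]]'

```text
time_s: 18.3
tcp_pos: [501.4, 332.7, 55.4]
tcp_rot: [[-0.776, 0.631, -0.0], [0.631, 0.776, -0.0], [-0.0, -0.0, -1.0]]
force: [-0.0, 0.3, 0.1]
finger_gap: 20.4
```

```bash
python3 - <<'E'
from h import *
o=bot.get_obs();w=bot.get_image("wrist");P=o["tcp_pos"];R=o["tcp_rot"]
print(P,o["finger_gap"],np.arctan2(-R[1,0],-R[0,0]))
print("to well", R.T@(np.array([502.1,332.5,0])-P))
L=[(-36,46,30),(-36,-46,30),(36,-26,30),(36,26,30),(66,0,14)]
print(proj(w,place((506,329.3,-.685),L)).round().tolist())
b=cv2.inRange(cv2.cvtColor(w["pixels"],cv2.COLOR_BGR2HSV),(100,90,25),(130,255,255))
print(cv2.approxPolyDP(cv2.convexHull(cv2.findNonZero(b)),4,True)[:,0].tolist())
E
```

```text
[501.40005552 332.66110415  55.435957  ] 20.39520767523404 -0.6824304076128505
to well [-0.64061913  0.34336587 55.43584501]
[[358.0, 189.0], [212.0, 188.0], [247.0, 288.0], [321.0, 289.0], [284.0, 311.0]]
[[353, 190], [349, 255], [335, 269], [302, 285], [263, 285], [218, 256], [213, 190], [221, 180], [345, 180]]
```

>>> arm_command --targets '[[[0,0,2.5],[0,0,0],2],[[0,0,1.5],[0,0,0],2],[[0,0,0.5],[0,0,0],2],[[0,0,0.5],[0,0,0],2],[[0,0,0],[0,0,0],2]]'

```text
time_s: 18.85
tcp_pos: [501.3, 332.7, 5.2]
tcp_rot: [[-0.774, 0.633, -0.001], [0.633, 0.774, -0.0], [0.0, -0.001, -1.0]]
force: [0.4, 0.5, 0.5]
finger_gap: 20.0
```

>>> arm_command --targets '[[[0,0,0.5],[0,0,0],2],[[0,0,0.3],[0,0,0],2],[[0,0,0],[0,0,0],2]]'

```text
time_s: 19.15
tcp_pos: [501.3, 332.8, -2.6]
tcp_rot: [[-0.774, 0.633, -0.0], [0.633, 0.774, -0.0], [0.0, -0.0, -1.0]]
force: [-0.2, -0.7, 1.1]
finger_gap: 20.3
```

>>> arm_command --targets '[[[0,0,0.3],[0,0,0],2],[[0,0,0.3],[0,0,0],2],[[0,0,0],[0,0,0],2]]'

```text
time_s: 19.45
tcp_pos: [501.1, 332.7, -9.0]
tcp_rot: [[-0.774, 0.633, -0.001], [0.633, 0.774, -0.0], [0.0, -0.001, -1.0]]
force: [0.2, 0.1, -0.9]
finger_gap: 20.1
```

>>> arm_command --targets '[[[0,0,0.2],[0,0,0],2.8],[[0,0,0],[0,0,0],2.8],[[0,0,0],[0,0,0],3.3],[[0,0,0],[0,0,0],3.3],[[0,0,0],[0,0,0],3.3]]'

```text
time_s: 19.95
tcp_pos: [501.5, 332.9, -10.2]
tcp_rot: [[-0.774, 0.633, 0.0], [0.633, 0.774, 0.0], [-0.0, 0.0, -1.0]]
force: [-0.3, 0.6, -0.2]
finger_gap: 32.9
```

>>> arm_command --targets '[[[-0.5,0,0],[0,0,0],3.3],[[-0.5,0,0],[0,0,0],3.3],[[-0.5,0,0],[0,0,0],3.3],[[0,0,0],[0,0,0],3.3]]'

```text
time_s: 20.35
tcp_pos: [513.6, 323.0, -10.3]
tcp_rot: [[-0.774, 0.634, 0.0], [0.634, 0.774, 0.0], [-0.0, 0.0, -1.0]]
force: [0.2, 1.1, 0.1]
finger_gap: 33.2
```

```bash
cat >>h.py <<'E'
def rep(p0):
    o=bot.get_obs();w=bot.get_image("wrist");P=o["tcp_pos"];R=o["tcp_rot"]
    print("tcp box",f(P),P[2],"yaw-box",np.arctan2(-R[1,0],-R[0,0])-p[2],"F",o["force"].round(1),"gap",o["finger_gap"].round(1),"t",o["time_s"])
    L=[(-36,46,30),(-36,-46,30),(36,-26,30),(36,26,30),(66,0,14)]
    print("pred",proj(w,place(p0,L)).round().tolist())
    b=cv2.inRange(cv2.cvtColor(w["pixels"],cv2.COLOR_BGR2HSV),(100,90,25),(130,255,255));b[330:]=0
    n,l,st,ce=cv2.connectedComponentsWithStats(b);b=np.uint8(np.isin(l,[k for k in range(1,n) if st[k][4]>150 and 150<ce[k][0]<420]))
    print("seen",cv2.approxPolyDP(cv2.convexHull(cv2.findNonZero(b)),3,True)[:,0].tolist())
    return w
E
python3 - <<'E'
from h import *
rep((506,329.3,-.685))
P=bot.get_obs();q=np.r_[P["tcp_pos"][:2]+0.0,0];R=P["tcp_rot"];yaw=np.arctan2(-R[1,0],-R[0,0]);print(yaw)
rep((q[0]-np.cos(yaw),q[1]-np.sin(yaw),yaw))
E
```

```text
Traceback (most recent call last):
  File "h.py", line 38, in rep
    print("tcp box",f(P),P[2],"yaw-box",np.arctan2(-R[1,0],-R[0,0])-p[2],"F",o["force"].round(1),"gap",o["finger_gap"].round(1),"t",o["time_s"])
                                                                                                       ^^^^^^^^^^^^^^^^^^^^^
AttributeError: 'float' object has no attribute 'round'
```

```bash
sed -i 's/o\["finger_gap"\].round(1)/round(o["finger_gap"],1)/' h.py; python3 - <<'E'
from h import *
w=rep((506,329.3,-.685))
P=bot.get_obs();q=np.r_[P["tcp_pos"][:2]+0.0,0];R=P["tcp_rot"];yaw=np.arctan2(-R[1,0],-R[0,0]);print(yaw)
rep((q[0]-np.cos(yaw),q[1]-np.sin(yaw),yaw))
cv2.imwrite("pics/w11.png",w["pixels"])
E
```

```text
tcp box [-176.6   23.5] -10.257242192749171 yaw-box -0.14641086763012645 F [0.1 0.3 0.4] gap 33.2 t 20.4
pred [[398.0, 190.0], [171.0, 190.0], [230.0, 337.0], [339.0, 337.0], [284.0, 361.0]]
seen [[389, 215], [379, 301], [325, 329], [240, 329], [187, 300], [178, 213], [196, 194], [372, 197]]
-0.6862797513148555
tcp box [-176.7   23.5] -10.262468827966908 yaw-box -0.1462797513148555 F [ 0.4 -0.   0.4] gap 33.4 t 20.45
pred [[395.0, 211.0], [173.0, 211.0], [231.0, 352.0], [338.0, 352.0], [284.0, 373.0]]
seen [[389, 216], [379, 301], [325, 329], [241, 329], [187, 299], [178, 214], [196, 194], [370, 197]]
```

The sled's rear corners moved with the fingers, from predicted row 190 to about 214, and it is centred on the tool and aligned with it. The push works, and I continue by numbers since the picture limit is reached.

>>> arm_command --targets '[[[0,0,0],[0,0,0],3.8],[[0,0,0],[0,0,0],3.8],[[0,0,0],[0,0,0],4.1],[[0,0,0],[0,0,0],4.1]]'

```text
time_s: 20.9
tcp_pos: [513.0, 323.1, -10.6]
tcp_rot: [[-0.774, 0.633, -0.0], [0.633, 0.774, -0.001], [-0.0, -0.0, -1.0]]
force: [0.1, -1.3, -1.1]
finger_gap: 37.1
```

>>> arm_command --targets '[[[-0.7,-0.25,0],[0,0,-0.018],4.1],[[-0.7,-0.25,0],[0,0,-0.018],4.1],[[-0.7,-0.25,0],[0,0,-0.018],4.1],[[-0.7,-0.25,0],[0,0,-0.018],4.1]]'

```text
time_s: 21.3
tcp_pos: [528.6, 298.7, -10.6]
tcp_rot: [[-0.818, 0.575, -0.001], [0.575, 0.818, 0.001], [0.001, -0.0, -1.0]]
force: [-0.4, 0.8, -1.7]
finger_gap: 37.5
```

```bash
cat >>h.py <<'E'
def rep2():
    o=bot.get_obs();R=o["tcp_rot"];y=np.arctan2(-R[1,0],-R[0,0]);q=o["tcp_pos"]
    rep((q[0]-np.cos(y),q[1]-np.sin(y),y))
E
python3 -c "
from h import *
rep2()"
```

```text
tcp box [-151.3   10.4] -10.621834778161574 yaw-box -0.07233705995364481 F [-0.4  0.8 -1.7] gap 37.5 t 21.3
pred [[395.0, 211.0], [173.0, 211.0], [230.0, 352.0], [338.0, 352.0], [284.0, 374.0]]
seen [[390, 217], [379, 301], [330, 329], [237, 329], [187, 301], [179, 213], [196, 194], [376, 200]]
```

>>> arm_command --targets '[[[-0.7,-0.25,0],[0,0,-0.018],3.7],[[-0.7,-0.25,0],[0,0,-0.018],3.7],[[-0.7,-0.25,0],[0,0,-0.018],3.7],[[-0.7,-0.25,0],[0,0,-0.018],3.7],[[0,0,0],[0,0,0],3.7]]'

```text
time_s: 21.85
tcp_pos: [547.4, 273.5, -10.5]
tcp_rot: [[-0.857, 0.516, 0.0], [0.516, 0.857, -0.001], [-0.001, -0.001, -1.0]]
force: [1.2, -1.3, -1.8]
finger_gap: 36.8
```

```bash
python3 - <<'E'
from h import *
rep2()
t=bot.get_image("top")
o=bot.get_obs();R=o["tcp_rot"];y=np.arctan2(-R[1,0],-R[0,0]);q=o["tcp_pos"]
pr=proj(t,place((q[0]-np.cos(y),q[1]-np.sin(y),y),[(30,0,30),(36,0,14),(50,0,18),(66,0,18)]));print(pr.round().tolist())
for a,b in pr: print(t["pixels"][int(round(b)),int(round(a))])
hs=cv2.cvtColor(t["pixels"],cv2.COLOR_BGR2HSV)
m=cv2.inRange(hs,(8,110,60),(22,255,255));x,yy=map(int,pr[2]);k=25;s_=m[yy-k:yy+k,x-k:x+k];a=np.argwhere(s_)
if len(a): a=a[:,::-1]+[x-k,yy-k];print(len(a),a.min(0),a.max(0),a.mean(0)); print([f(back(t,v,18)) for v in (a[a[:,1].argmin()],a[a[:,1].argmax()])])
E
```

```text
tcp box [-122.2   -1.6] -10.490400283214871 yaw-box -0.002329136514718 F [ 1.2 -1.3 -1.8] gap 36.8 t 21.85
pred [[395.0, 211.0], [173.0, 211.0], [230.0, 352.0], [337.0, 352.0], [284.0, 374.0]]
seen [[391, 219], [379, 300], [330, 329], [237, 329], [186, 301], [179, 212], [196, 194], [374, 199]]
[[280.0, 211.0], [282.0, 209.0], [286.0, 202.0], [290.0, 195.0]]
[126 150 148]
[125 149 149]
[138 156 149]
[140 151 144]
```

>>> arm_command --targets '[[[-0.7,0.1,0],[0,0,0],3.7],[[-0.8,0.1,0],[0,0,0],3.7],[[-0.8,0.05,0],[0,0,0],3.7],[[-0.8,0,0],[0,0,0],3.7],[[-0.8,0,0],[0,0,0],3.7],[[-0.8,0,0],[0,0,0],3.7],[[-0.4,0,0],[0,0,0],3.7],[[0,0,0],[0,0,0],3.7]]'

```text
time_s: 22.75
tcp_pos: [592.5, 249.8, -10.4]
tcp_rot: [[-0.856, 0.516, 0.0], [0.516, 0.856, -0.0], [-0.0, 0.0, -1.0]]
force: [0.7, -1.0, -3.4]
finger_gap: 36.6
```

```bash
python3 - <<'E'
from h import *
rep2()
w=bot.get_image("wrist");print(*flapq(w),sep="\n")
t=bot.get_image("top");hs=cv2.cvtColor(t["pixels"],cv2.COLOR_BGR2HSV)
m=cv2.inRange(hs,(18,120,50),(35,255,255))[130:200,270:345];a=np.argwhere(m)[:,::-1]+[270,130]
if len(a):print(len(a),a.min(0),a.max(0),[f(back(t,v,52)) for v in (a[a[:,0].argmin()],a[a[:,0].argmax()])])
E
```

```text
tcp box [-71.3   1.3] -10.36018147574437 yaw-box -0.002665568931331852 F [ 0.7 -1.  -3.4] gap 36.6 t 22.75
pred [[395.0, 211.0], [173.0, 211.0], [230.0, 352.0], [338.0, 352.0], [284.0, 374.0]]
seen [[391, 219], [379, 301], [329, 329], [238, 329], [187, 301], [179, 213], [196, 194], [374, 199]]
([422, 276, 92, 76, 2815], [([513, 336], [-64.7, 90.2], [-25.3, 132.6]), ([492, 351], [-57.6, 83.5], [-14.7, 122.7]), ([422, 298], [-81.9, 52.6], [-50.6, 77.0]), ([452, 276], [-91.1, 62.2], [-64.2, 91.2])])
([379, 354, 45, 56, 1027], [([409, 409], [-27.3, 54.3], [29.9, 79.6]), ([382, 385], [-40.4, 41.6], [10.5, 60.9]), ([380, 354], [-56.2, 39.3], [-12.7, 57.5]), ([423, 399], [-32.9, 59.5], [21.7, 87.3])])
```

The downward force suggests the finger spread is carrying the sled's weight, so I'm easing the spread and lowering slightly before going on.

>>> arm_command --targets '[[[0,0,0],[0,0,0],3.5],[[0,0,0.1],[0,0,0],3.5],[[0,0,0],[0,0,0],3.5]]'

```text
time_s: 23.2
tcp_pos: [591.7, 250.7, -10.5]
tcp_rot: [[-0.857, 0.515, 0.0], [0.515, 0.857, 0.0], [-0.0, 0.0, -1.0]]
force: [-3.2, -0.5, 1.9]
finger_gap: 35.0
```

>>> arm_command --targets '[[[-0.4,0,0],[0,0,0],3.5],[[-0.4,0,0],[0,0,0],3.5],[[0,0,0],[0,0,0],3.5]]'

```text
time_s: 23.5
tcp_pos: [599.3, 246.7, -10.6]
tcp_rot: [[-0.857, 0.516, 0.001], [0.516, 0.857, 0.001], [-0.0, 0.002, -1.0]]
force: [-3.4, 3.2, 4.1]
finger_gap: 35.0
```

>>> arm_command --targets '[[[-0.4,0,0],[0,0,0],3.5],[[-0.4,0,0],[0,0,0],3.5],[[0,0,0],[0,0,0],3.5]]'

```text
time_s: 23.8
tcp_pos: [606.0, 242.5, -10.7]
tcp_rot: [[-0.857, 0.516, 0.001], [0.516, 0.857, 0.001], [-0.0, 0.001, -1.0]]
force: [-3.8, 3.0, 4.3]
finger_gap: 35.3
```

>>> arm_command --targets '[[[-0.4,0,0],[0,0,0],3.5],[[-0.4,0,0],[0,0,0],3.5],[[0,0,0],[0,0,0],3.5]]'

```text
time_s: 24.1
tcp_pos: [612.6, 238.6, -10.7]
tcp_rot: [[-0.857, 0.515, 0.001], [0.515, 0.857, 0.001], [0.0, 0.001, -1.0]]
force: [-4.0, 2.7, 3.9]
finger_gap: 34.9
```

>>> arm_command --targets '[[[-0.4,0,0],[0,0,0],3.5],[[-0.4,0,0],[0,0,0],3.5],[[0,0,0],[0,0,0],3.5]]'

```text
time_s: 24.4
tcp_pos: [619.5, 234.5, -10.7]
tcp_rot: [[-0.857, 0.515, 0.001], [0.515, 0.857, 0.001], [0.0, 0.001, -1.0]]
force: [-3.9, 3.2, 4.2]
finger_gap: 35.1
```

```bash
python3 -c "
from h import *
rep2()"
```

```text
tcp box [-40.3   2.1] -10.694691788422139 yaw-box -0.0014985528070941 F [-3.9  3.2  4.2] gap 35.1 t 24.4
pred [[395.0, 211.0], [173.0, 211.0], [230.0, 353.0], [338.0, 353.0], [284.0, 374.0]]
seen [[390, 218], [379, 301], [328, 329], [240, 329], [186, 301], [179, 213], [195, 195], [371, 199]]
```

>>> arm_command --targets '[[[-0.3,0,0],[0,0,0],3.5],[[0,0,0],[0,0,0],3.5]]'

```text
time_s: 24.65
tcp_pos: [621.6, 233.2, -10.7]
tcp_rot: [[-0.857, 0.515, -0.0], [0.515, 0.857, 0.001], [0.001, 0.001, -1.0]]
force: [-4.8, 3.7, 5.2]
finger_gap: 34.8
```

>>> arm_command --targets '[[[-0.3,0,0],[0,0,0],3.5],[[0,0,0],[0,0,0],3.5]]'

```text
time_s: 24.85
tcp_pos: [622.0, 232.9, -10.8]
tcp_rot: [[-0.858, 0.514, -0.005], [0.514, 0.858, 0.003], [0.005, -0.0, -1.0]]
force: [-13.4, 6.0, 8.6]
finger_gap: 34.6
```

>>> arm_command --targets '[[[-0.2,0,0],[0,0,0],3.5],[[0,0,0],[0,0,0],3.5]]'

```text
time_s: 25.05
tcp_pos: [622.2, 232.7, -10.8]
tcp_rot: [[-0.858, 0.513, -0.008], [0.513, 0.858, 0.003], [0.009, -0.001, -1.0]]
force: [-19.1, 9.0, 10.6]
finger_gap: 35.0
```

>>> arm_command --targets '[[[0.6,0,-0.1],[0,0,0],3.2],[[0.5,0,0],[0,0,0],3],[[0,0,0],[0,0,0],3],[[0,0,0],[0,0,0],3]]'

```text
time_s: 25.45
tcp_pos: [616.9, 234.9, -10.6]
tcp_rot: [[-0.857, 0.516, 0.0], [0.516, 0.857, -0.001], [-0.001, -0.0, -1.0]]
force: [-0.8, -0.7, 0.2]
finger_gap: 29.6
```

>>> arm_command --targets '[[[0,0,-0.5],[0,0,0],3],[[0,0,-1.5],[0,0,0],3],[[0,0,-3],[0,0,0],3],[[0,0,-4],[0,0,0],3],[[0,0,-3],[0,0,0],3],[[0,0,0],[0,0,0],3]]'

```text
time_s: 26.05
tcp_pos: [619.8, 236.1, 118.6]
tcp_rot: [[-0.857, 0.516, 0.012], [0.516, 0.857, 0.004], [-0.008, 0.009, -1.0]]
force: [-0.0, -0.6, 1.9]
finger_gap: 29.9
```

```bash
python3 - <<'E'
from h import *
sl=place(p,[-36,0,0])[0]
w=rep((sl[0],sl[1],p[2]));print(*flapq(w),sep="\n")
E
```

```text
tcp box [-40.9   3.6] 118.60712528410241 yaw-box -0.002127493683926618 F [-0.  -0.6  1.9] gap 29.9 t 26.05
pred [[334.0, 169.0], [223.0, 169.0], [250.0, 248.0], [308.0, 248.0], [279.0, 269.0]]
seen [[333, 169], [331, 221], [308, 245], [252, 244], [229, 220], [227, 169], [231, 163], [329, 164]]
([313, 173, 84, 76, 1969], [([396, 183], [-64.7, 90.6], [-53.8, 108.7]), ([328, 248], [-10.2, 40.6], [11.9, 48.5]), ([313, 246], [-12.0, 28.2], [9.7, 33.6]), ([335, 212], [-41.4, 44.8], [-25.7, 53.5]), ([375, 174], [-71.8, 73.7], [-62.4, 88.4])])
```

>>> arm_command --targets '[[[0,0,-4],[0,0,0],3],[[0,-2,-4],[0,0,0],3],[[1,-4.5,0],[0,0,0],3],[[1,-4.5,0],[0,0,0],3],[[1,-4.5,0],[0,0,0],3],[[1,-4.5,0],[0,0,0],3],[[1,-4.5,0],[0,0,0],3],[[0,-4.5,0],[0,0,0],3]]'

```text
time_s: 26.9
tcp_pos: [422.3, 12.0, 189.1]
tcp_rot: [[-0.857, 0.515, -0.001], [0.515, 0.857, 0.0], [0.001, -0.0, -1.0]]
force: [1.0, -0.9, 0.5]
finger_gap: 29.8
```

>>> arm_command --targets '[[[0,-4.5,0],[0,0,0],3],[[0,-4.5,0],[0,0,0],3],[[0,-4.5,0],[0,0,0],3],[[0,-4.5,0],[0,0,0],3],[[0,0,0],[0,0,0],3],[[0,0,0],[0,0,0],3]]'

```text
time_s: 27.5
tcp_pos: [330.9, -142.2, 189.3]
tcp_rot: [[-0.855, 0.519, -0.0], [0.519, 0.855, 0.001], [0.001, 0.0, -1.0]]
force: [0.3, 0.7, -1.1]
finger_gap: 30.1
```

```bash
python3 - <<'E'
from h import *
t=bot.get_image("top");print(bot.get_obs()["tcp_pos"],bot.get_obs()["time_s"])
a=cv2.imread("pics/top0.png");b=t["pixels"]
d=cv2.absdiff(a,b).max(2)
for n,(u,v,r) in dict(j1=(260,115,22),j2=(219,172,22),counter=(359,119,16),marker=(355,330,40)).items():
    A,B=[cv2.GaussianBlur(i[v-r:v+r,u-r:u+r],(5,5),0).astype(np.float32).mean(2) for i in(a,b)]
    print(n,np.round(cv2.phaseCorrelate(A,B),2).tolist() if 0 else np.round(cv2.phaseCorrelate(A,B)[0],2),"diff",np.abs(A-B).mean().round(1))
hs=cv2.cvtColor(b,cv2.COLOR_BGR2HSV)
m=cv2.inRange(hs,(100,90,25),(130,255,255));m[:120]=0;m[290:]=0
pts=cv2.findNonZero(m)
n,l,st,ce=cv2.connectedComponentsWithStats(m);k=1+st[1:,4].argmax()
h=cv2.approxPolyDP(cv2.convexHull(np.argwhere(l==k)[:,::-1].astype(np.int32)),2,True)[:,0]
print(h.tolist(),[f(back(t,q,30)).tolist() for q in h])
print(flapq({**t,"pixels":np.where((np.indices(b.shape[:2])[0]>120)[...,None],b,0).astype(np.uint8)}))
E
```

```text
[ 331.40645418 -141.34199074  189.31763899] 27.55
j1 [0.48 0.52] diff 0.6
j2 [0.53 0.51] diff 0.5
counter [0.03 0.07] diff 0.6
marker [ 0.06 -0.02] diff 1.3
[[320, 191], [305, 214], [266, 190], [264, 186], [277, 165], [295, 160], [317, 174]] [[-26.3, -44.6], [-76.0, -42.3], [-74.2, 40.0], [-69.8, 46.8], [-24.8, 46.2], [-0.3, 22.8], [-2.3, -24.4]]
[([244, 155, 48, 19, 234], [([291, 157], [-3.5, 30.1], [5.4, 33.6]), ([244, 170], [-65.8, 89.8], [-60.0, 96.3])])]
```

The sled is home, with its nose within about a pixel of the front face. The flap is at about 2.3 rad and the bystanders are unmoved, so I'm handing in.

```bash
python3 -c "
from plant import bot
print(bot.hand_in())"
```

```text
the job is handed in; nothing more can be done
None
```

I opened the flap to about 2.3 rad (roughly 133°), slid the sled along the worktop until its nose stopped against the box, backed the arm away and handed in at about 27.6 s. `hand_in()` gave no verdict.

**Last checks**
- **Flap:** from the top view its free edge is at box (-66, 90) mm, which puts it at about 2.3 rad. It stayed there while the sled went in.
- **Sled:** the push stopped dead at about 21 N, with the sled within about 2 mm of its computed home position. That depth fits the nose on the box, not a jam in the opening. In the final top view the nose is 0 to 2 mm from the face (pixels are about 1.8 mm), and the close wrist view showed it square to the box.
- **Bystanders:** the image patches round both jars, the counter and the marker matched the first picture. The shift estimate gave half a pixel for the two jars, with almost no image difference.

**What went wrong or disagreed**
- **Fingertip height:** the real fingertips were about 20 mm above the reported TCP, not 19 mm below it as stated. My first flap sweep, the first part of the second, and my first sled push passed over or only scraped their targets. I corrected this from the camera and contact evidence.
- **Sled possibly unweighted:** during part of the slide the spread fingers showed a downward force of up to about 3.4 N, close to the sled's weight, so they may briefly have carried it. I eased the spread and pressed lightly from then on. I saw no lift, but the last stretch ran on numbers only because the picture limit was reached.
- **Probe not seen:** I did not see the probe inside the opening; that it is fully home is inferred from the sled's position and the stop.

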